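Re-tension the quick-release hold-down on a plate shaker

ROBOT

A 6-joint arm with a two-finger parallel gripper is mounted at the origin on the work surface. World frame = base frame: x ahead of the robot, y to its left, z up, the work surface at z = 0. Lengths are in m, angles in degrees, forces in N, time in s.
With the tool pointing down it reaches from about 0.225 to 0.725 m from the base axis. Payload 3.1 kg.
Tool frame: the origin (TCP) lies midway between the tips of the shut fingers; the grasp point (between the pads) lies 19 mm behind it; x points along the fingers, y is the direction in which the jaws open and shut, and the axes are right-handed (so a half turn about x gives the same grasp; the last joint's range is limited). The gripper opens to 85 mm and grips with 20 to 120 N. Pads are 22 mm wide; open, the fingers measure 114 mm over their backs; the gripper's body (76 mm by 85 mm) begins 54 mm behind the grasp point. The pads swing forward as they close: fully open they stand 13 mm farther back than shut.
Start: joints at [61.547, 2.75, 5.684, 92.934, 0, 82.678], TCP at [0.189, 0.49, 0.231] pointing down, gripper open.
Joint ranges: [-166.93, 166.93], [-56.73, 111.36], [-69.38, 81.34], [-121.58, 131.49], [-85.45, 84.26], [-180, 180]. Speed limits (degrees/s): [159.86, 159.86, 180, 180, 180, 180].

INTERFACE

Orientations are given as [roll, pitch, yaw] about the fixed x, y, z axes, in that order (R = Rz(yaw) Ry(pitch) Rx(roll)).
In Python, from bench import manip gives the robot as it stands.
- The arm moves only by the tool apply_moves, never from a script. Its arguments are lists of equal length, an entry for each row: "jaw": the closure, from 0 (fully open) to 1 (shut); "delta_pos": the shift along the tool's x, y, z in mm, a list of three; "twist": the turn about the tool's x in degrees. A call has 1 to 12 rows; each row shifts and turns the commanded pose from where the row before left it, along the tool's axes as they then stand; what a row does not reach is not made up. A row lasts 1/12 s, in which the tool goes at most 41.7 mm and 7.16 degrees, less where a joint would pass 70% of its speed; a pose out of reach is approached as far as the arm can. A call is refused whole if a number of a shift passes 41.7 or a number of a turn 7.16, either way. A call with a gripper value outside its range is refused whole. The fingers move at their own pace and stop on an object; "newtons" is the grip in N (left out, the last holds). Time passes only in rows, so rows that do not move let the fingers close. It gives the time, the measured TCP pose, the force and the opening at its end, in the units of the state.
- manip.observe(): the state, without advancing time (a new reading comes with each control period).
- manip.grab_frame(name): name is "scene" or "top" or "wrist"; returns a dict with "frame" (480x640x3 uint8, red, green, blue), "z_map" (480x640 float32, m along the optical axis (not along the pixel's ray), 0 where there is no reading), "intrinsics" (3x3 intrinsics, pixels), "R" (3x3) and "t" (3): a world point X has camera coordinates R X + t. Camera axes: x right, y down, z forward; pixel columns grow to the right and rows downward; lengths in m; the calibration is good to about 2 mm. A picture is of the moment at which its call begins.
- manip.job_done(): hands the job in, once; it reports no verdict.
The state is a dict: "clock": time; "joint_pos": joint angles; "dq": joint speeds; "tau": joint torques, N m; "tool_pos": TCP position; "eef_rot": TCP orientation; "force": force on the tool from outside, world axes, zero at the start; "torque": the same for the moment, N m; "finger_gap": opening from 0.0 (shut) to 1.0 (fully open).
Only numpy, scipy, OpenCV 4.12 (cv2) and the standard library are available. Lean on these libraries where they do the work, as an engineer would, in place of code of your own. Each camera call takes 0.05 s, during which the arm holds its last target.

TASK

The deep-well plate on the shaker is clamped too loosely. Flip the clamp's cam lever fully open, turn the round adjusting nut clockwise, touching it only while the lever is open, and flip the lever fully closed again, so that the sprung pad then presses on the plate's lid with its spring pushed in about half-way. Leave the plate seated in its holder and do not disturb the other things on the bench.

Things in the scene. Friction and masses are not known exactly. Their poses are not given: they have to be found in the camera images.
- shaker: White shaker bolted to the bench, a box 250 mm along x, 270 mm along y, 50 mm high; origin on the bench under the middle of the plate (box centre is 30 mm along +y), z up. The clamp's steel post stands 110 mm along +y; the nut and pad are on the origin's vertical axis. An aluminium beam 30 mm wide runs along y from post to nut, its top 152 mm above the bench with the lever closed.
- lever_pivot (a point): Fixed point on the lever's pivot axis, at the top of the post, 166 mm above the bench. Axes as the shaker's: y lies along the pivot axis and points away from the nut; at lever angle 0 the lever lies level along -x.
- lever_tip (a point): Centre of the lever's black grip, a cylinder 18 mm in diameter and 24 mm long lying parallel to the pivot axis, 80 mm from the pivot. It can be pinched across its 24 mm length (fingers along the pivot axis) and turns between the fingers as the lever swings. The arm between is 12 mm wide and 9 mm thick. Below the closed grip is 100 mm of free space.
- lever (a joint): Cam lever angle in rad: 0 closed (level, along -x of point lever_pivot), growing as the grip swings up; 1.75 fully open (just past upright). Friction keeps it where it is left; about 1.5 N at the grip moves it, a little more when closing on the pad's spring. From closed to fully open the cam raises beam, nut and pad together by 8 mm, evenly.
- nut_grip (a point): On the vertical axis of the round knurled steel adjusting nut, 10 mm below its top and 20 mm above its underside. The nut is 36 mm in diameter, 30 mm high, on a 10 mm spindle above the beam; grip it across its diameter. With nut angle 0 this point is 40 mm above the beam's top, and 4 mm lower for each rad turned.
- nut (a joint): Angle of the nut in rad, growing clockwise seen from above (tighter), limits 0 to 4.5. Each rad lowers nut, spindle and pad by 4 mm. It stays where it is left; turning takes about 0.1 N m. It starts too loose: with the lever closed the pad hangs 1 to 9 mm above the lid. More than one grasp may be needed.
- pad_face (a point): Centre of the underside of the black rubber pad (30 mm disc) below the nut, at the end of the spindle; it presses on the lid. With its spring free and the lever fully open it should stand about 5 mm above the lid, so that closing the lever (8 mm down) pushes the spring in about 3 mm.
- pad (a joint): How far the pad's spring is pushed in, in m: 0 free, 0.006 fully pushed in (2.5 N per mm).
- lid_top (a point): Centre of the top face of the lid on the white deep-well plate, which stands loose in its grey holder under the pad. The plate with lid is 128 by 86 by 40 mm, about 0.25 kg; its height above the bench varies a little between starts. z up.
- holder_top (a point): Centre of the floor of the grey plate holder, fixed on the shaker, on which the plate stands between low corner lips 8 mm high (about 3 mm of play on each side).
- pipette_stand: Bystander: round grey stand with five pipettes, foot 150 mm in diameter, 300 mm high; origin at the centre of its underside.
- tip_box: Bystander: closed blue plastic box for pipette tips, 85 by 125 by 83 mm; origin at the centre of its underside.
- reagent_bottle: Bystander: white plastic bottle, 64 mm in diameter, 140 mm high; origin at the centre of its underside.

How it is judged:
By the outcome, as a careful person would: the job done as asked, in the order asked, and still so for the second after the job is handed in, with the robot touching nothing.
It also fails if it takes over 64 s, if anything falls off the work surface, if the arm or the gripper's body presses on something with over 40 N, if the wrist force passes 120 N, or if a joint passes its speed limit or range.

## Working session

There is one attempt and no reset: what is moved stays moved. The work goes in short steps, Python scripts to look and compute and a tool call to move; the robot and the scene stay as the last step left them, time stands still between calls to the robot, and variables do not carry over. Pictures are saved under pics/ and viewed, and the job is handed in when it is done.

Besides the shell and the picture viewer there is one more tool, called after "Call:" in YAML: its name, and indented under it one key for each argument. apply_moves: Moves the arm, as the interface text tells. Its arguments: {"type":"object","properties":{"jaw":{"type":"array"},"delta_pos":{"type":"array"},"twist":{"type":"array"},"newtons":{"type":"number"}},"required":["jaw","delta_pos","twist"]}

```bash
ls; mkdir -p pics; python3 - <<'E'
from bench import manip
import cv2,numpy as np
print(manip.observe())
for n in ["scene","top","wrist"]:
    f=manip.grab_frame(n); cv2.imwrite(f"pics/{n}0.png",f["frame"][:,:,::-1]); np.savez(f"pics/{n}0.npz",**f)
    print(n,f["intrinsics"].tolist(),f["R"].round(3).tolist(),f["t"].round(3).tolist())
E
```

```text
pics
{'clock': 0.0, 'joint_pos': array([ 6.15480257e+01,  2.79314828e+00,  5.59077826e+00,  9.29345898e+01,
       -7.49973106e-04,  8.26808967e+01]), 'dq': array([-0.00019447, -0.05719982, -0.01534452,  0.06798242, -0.03371371,
        0.035452  ]), 'tau': array([-1.51009350e-03, -3.38783312e+01,  3.20014930e+01,  2.04757688e-02,
       -1.89700681e-04,  5.51297354e-07]), 'tool_pos': array([0.18896701, 0.48914377, 0.23010756]), 'eef_rot': array([ -97.00536316,   89.86303815, -118.13823328]), 'force': array([-0.23822333,  0.1491944 , -0.12315553]), 'torque': array([0.00925513, 0.02542354, 0.00963277]), 'finger_gap': 0.9992654021362205}
scene [[550.5641994173099, 0.0, 324.4489054237631], [0.0, 550.5641994173099, 242.4946904092626], [0.0, 0.0, 1.0]] [[-0.353, 0.936, 0.002], [0.762, 0.289, -0.58], [-0.543, -0.203, -0.815]] [0.175, -0.321, 1.739]
top [[438.6092194856138, 0.0, 319.26201686130184], [0.0, 438.6092194856138, 235.06435776685944], [0.0, 0.0, 1.0]] [[-0.029, -1.0, -0.009], [-0.999, 0.029, -0.041], [0.041, 0.008, -0.999]] [0.05, 0.548, 1.245]
wrist [[429.88494959026474, 0.0, 326.71899626034553], [0.0, 429.88494959026474, 233.90953519480794], [0.0, 0.0, 1.0]] [[0.361, 0.933, -0.003], [0.884, -0.341, 0.319], [0.296, -0.118, -0.948]] [-0.523, -0.042, 0.383]
```

View pics/scene0.png

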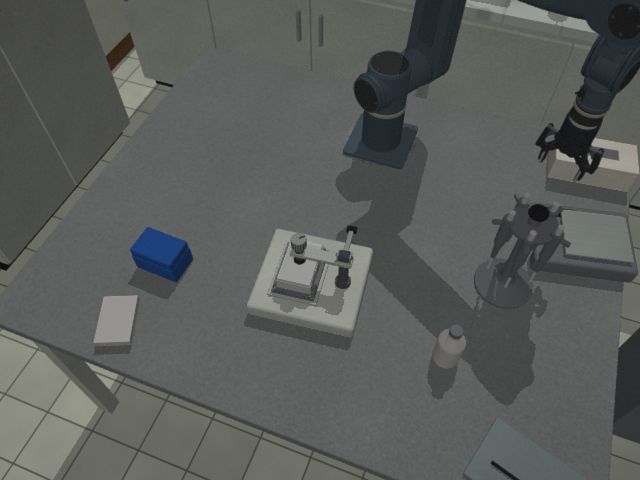

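View pics/top0.png

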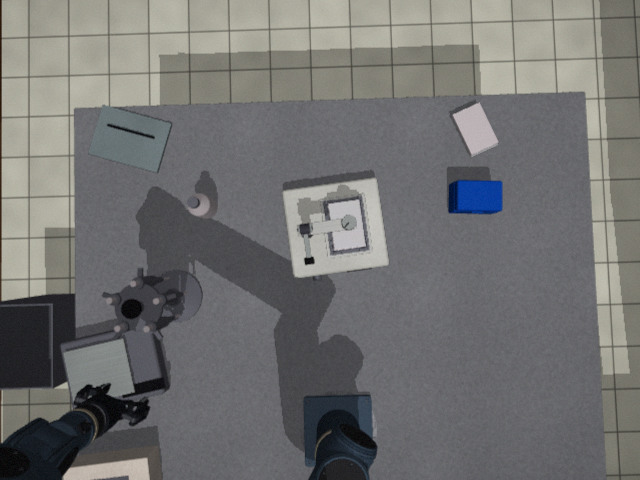

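View pics/wrist0.png

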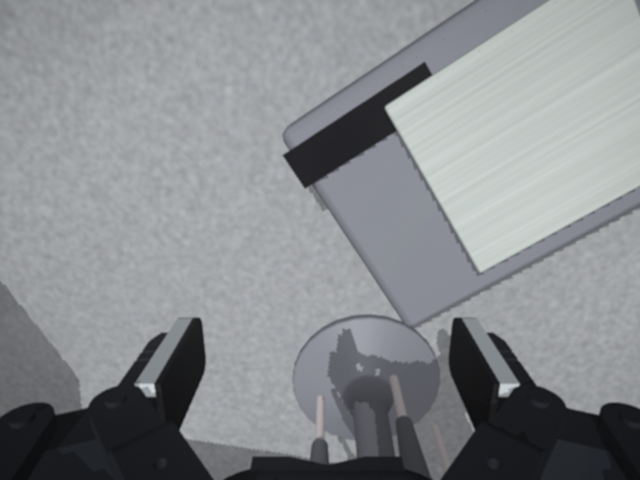

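```bash
cat > h.py <<'E'
import numpy as np,cv2
def cloud(f):
    K=f["intrinsics"];z=f["z_map"];v,u=np.mgrid[:480,:640]
    P=np.stack([(u-K[0,2])*z/K[0,0],(v-K[1,2])*z/K[1,1],z],-1)
    W=(P-f["t"])@f["R"]; W[z==0]=np.nan
    return W
def proj(f,X):
    c=f["R"]@np.asarray(X)+f["t"];p=f["intrinsics"]@c;return p[:2]/p[2]
E
python3 - <<'E'
from h import *
f=dict(np.load("pics/top0.npz"));W=cloud(f)
box=np.zeros((480,640),bool);box[165:290,270:400]=1
m=box&(W[...,2]>0.035)&(W[...,2]<0.4)
r=cv2.minAreaRect((W[m][:,:2]*1000).astype(np.float32));print(r)
for lo,hi in[(.04,.06),(.06,.09),(.09,.12),(.12,.145),(.145,.16),(.16,.18),(.18,.25)]:
    k=box&(W[...,2]>lo)&(W[...,2]<hi);print(lo,k.sum(),np.nanmedian(W[k],0) if k.any() else 0)
g=W[...,2]
print(g[215:232:2,338:360:2].round(3));print(g[250:270:2,300:318:2].round(3))
for n,(a,b,c,d) in {"top":(165,290,270,400),"scene":(220,340,240,380)}.items():
    im=cv2.imread(f"pics/{n}0.png")[a:b,c:d];cv2.imwrite(f"pics/{n}0z.png",cv2.resize(im,None,fx=4.2,fy=4.2,interpolation=cv2.INTER_CUBIC))
E
```

```text
((561.0994262695312, -11.642822265625), (263.1363220214844, 270.8180847167969), 6.51830530166626)
0.04 5899 [0.56708098 0.01383577 0.05035838]
0.06 596 [ 0.55182829 -0.04239805  0.06720689]
0.09 1205 [ 0.558832   -0.04191776  0.10580162]
0.12 1 [0.54502576 0.05954488 0.14498118]
0.145 400 [0.56393017 0.01555135 0.15226425]
0.16 285 [0.52909085 0.06453571 0.1725625 ]
0.18 206 [ 0.56728395 -0.03675006  0.19845317]
[[0.102 0.105 0.105 0.104 0.105 0.197 0.105 0.105 0.105 0.106 0.105]
 [0.11  0.105 0.107 0.201 0.195 0.201 0.197 0.198 0.152 0.105 0.11 ]
 [0.15  0.153 0.187 0.197 0.198 0.198 0.2   0.198 0.202 0.109 0.108]
 [0.153 0.148 0.198 0.203 0.199 0.199 0.2   0.201 0.199 0.197 0.105]
 [0.15  0.15  0.197 0.2   0.199 0.199 0.197 0.199 0.202 0.11  0.106]
 [0.149 0.154 0.192 0.202 0.2   0.198 0.2   0.201 0.198 0.105 0.108]
 [0.153 0.156 0.153 0.201 0.2   0.199 0.201 0.201 0.197 0.151 0.102]
 [0.153 0.156 0.153 0.149 0.196 0.202 0.199 0.146 0.105 0.104 0.105]
 [0.112 0.105   nan 0.108 0.107 0.108 0.107 0.104 0.107 0.105 0.108]]
[[0.052 0.053 0.053 0.168 0.173 0.173 0.051 0.049 0.053]
 [0.05  0.051 0.049 0.171 0.174 0.173 0.053 0.057 0.043]
 [0.048 0.053 0.05  0.17  0.169 0.165 0.048 0.052 0.046]
 [0.05  0.054 0.051 0.05  0.173 0.173 0.047 0.054 0.05 ]
 [0.046 0.053 0.051 0.174 0.172 0.171 0.177 0.05  0.052]
 [0.05  0.05  0.051 0.172   nan 0.173 0.175 0.051 0.048]
 [0.047 0.05  0.052 0.172 0.176 0.171 0.172 0.172 0.051]
 [0.05  0.051 0.054 0.174 0.175 0.168 0.165 0.05  0.052]
 [0.05  0.053 0.05  0.052 0.053 0.052 0.049 0.049 0.049]
 [0.051 0.051 0.053 0.051 0.053 0.049 0.05  0.052 0.051]]
```

```bash
python3 -c "
import cv2;a=cv2.imread('pics/top0z.png');b=cv2.imread('pics/scene0z.png');print(a.shape,b.shape)"
```

```text
(525, 546, 3) (504, 588, 3)
```

View pics/top0z.png

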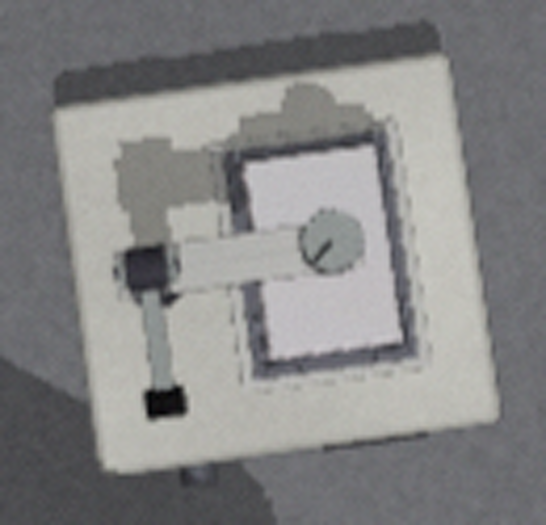

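View pics/scene0z.png

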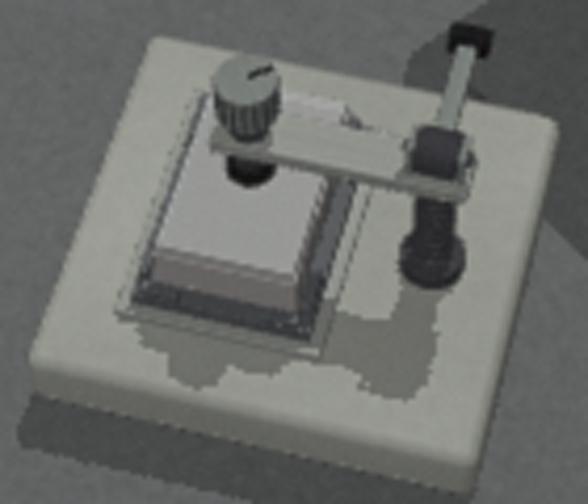

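```bash
python3 - <<'E'
from h import *
from scipy.spatial.transform import Rotation as Ro
f=dict(np.load("pics/top0.npz"));W=cloud(f)
box=np.zeros((480,640),bool);box[165:290,270:400]=1
m=box&(abs(W[...,2]-.05)<.012)
r=cv2.minAreaRect((W[m][:,:2]*1000).astype(np.float32));print(r)
for n,(lo,hi,a,b,c,d) in dict(nut=(.19,.21,205,240,330,370),grip=(.16,.18,254,270,300,318),block=(.16,.2,220,240,292,315),beam=(.145,.16,210,245,312,345),lid=(.09,.12,180,270,320,380)).items():
    k=np.zeros_like(box);k[a:b,c:d]=1;k&=(W[...,2]>lo)&(W[...,2]<hi);p=W[k]
    print(n,k.sum(),p.mean(0).round(4),np.median(p[:,2]).round(4),cv2.minAreaRect((p[:,:2]*1000).astype(np.float32)))
w=dict(np.load("pics/wrist0.npz"))
T=Ro.from_euler('xyz',[ -97.00536316,   89.86303815, -118.13823328],degrees=True).as_matrix();p=np.array([0.18896701, 0.48914377, 0.23010756])
print("tool axes cols",T.round(3).tolist());print("cam pos in tool",T.T@(-w["R"].T@w["t"]-p),"cam axes in tool",(w["R"]@T).round(3))
E
```

```text
((561.6390991210938, -11.356719970703125), (261.9988708496094, 270.3721923828125), 6.51830530166626)
nut 170 [ 0.5708 -0.0398  0.1987] 0.1987 ((571.7442016601562, -40.698883056640625), (34.52585220336914, 34.83330154418945), 87.80621337890625)
grip 84 [0.4824 0.0605 0.1722] 0.1721 ((483.95166015625, 60.3223876953125), (24.84082794189453, 25.051280975341797), 88.30097961425781)
block 162 [0.5557 0.0684 0.1753] 0.1761 ((555.6640625, 71.16015625), (35.04914474487305, 39.44932556152344), 66.37618255615234)
beam 359 [0.5647 0.0131 0.1523] 0.1525 ((565.1801147460938, 12.174068450927734), (30.044239044189453, 82.51717376708984), 6.520096302032471)
lid 1205 [ 0.5695 -0.0411  0.1054] 0.1058 ((570.9014892578125, -39.781410217285156), (127.6820297241211, 87.00939178466797), 5.9936957359313965)
tool axes cols [[-0.001, 0.361, 0.933], [-0.002, 0.933, -0.361], [-1.0, -0.002, -0.0]]
cam pos in tool [-0.14466919 -0.00069436 -0.0819977 ] cam axes in tool [[ 0.     1.     0.001]
 [-0.319 -0.     0.948]
 [ 0.948 -0.001  0.319]]
```

Call:
apply_moves:
  jaw: [0,0,0,0,0,0,0,0,0,0,0,0]
  delta_pos:
    - [0,0,0]
    - [0,0,0]
    - [0,0,0]
    - [0,0,0]
    - [0,-34,2]
    - [0,-34,2]
    - [0,-34,2]
    - [0,-34,2]
    - [0,-34,2]
    - [0,-34,2]
    - [0,-34,2]
    - [0,-34,2]
  twist: [-6.93,-6.93,-6.93,-6.93,0,0,0,0,0,0,0,0]
  newtons: 40

```text
clock: 1.15
tool_pos: [0.236, 0.2198, 0.231]
eef_rot: [-56.1, 90.0, -49.5]
force: [0.8, -0.0, 0.4]
finger_gap: 1.0
```

Call:
apply_moves:
  jaw: [0,0,0,0,0,0,0,0,0,0,0,0]
  delta_pos:
    - [0,-30,18.3]
    - [0,-30,18.3]
    - [0,-30,18.3]
    - [0,-30,18.3]
    - [0,-30,18.3]
    - [0,-30,18.3]
    - [0,-30,18.3]
    - [0,-30,18.3]
    - [0,-30,18.3]
    - [0,-28,18.3]
    - [25,0,0]
    - [25,0,0]
  twist: [0,0,0,0,0,0,0,0,0,0,0,0]

```text
clock: 2.15
tool_pos: [0.4544, -0.0558, 0.1815]
eef_rot: [-22.9, 89.8, -16.5]
force: [-0.5, 0.7, 0.1]
finger_gap: 1.001
```

```bash
cat >> h.py <<'E'
def snap(n,tag):
    from bench import manip
    f=manip.grab_frame(n); cv2.imwrite(f"pics/{n}{tag}.png",f["frame"][:,:,::-1]); np.savez(f"pics/{n}{tag}.npz",**f); return f
E
python3 - <<'E'
from h import *
from bench import manip
snap("wrist",1);o=manip.observe();print(o["tool_pos"],o["eef_rot"],o["joint_pos"],o["clock"])
E
```

```text
[ 0.44969866 -0.05390704  0.1742476 ] [157.66251432  89.41398698 164.13463153] [-1.53336394e+01 -7.70128396e+00 -1.09136417e+01  8.73736301e+01
  5.43827561e-03 -2.18057844e+01] 2.2
```

View pics/wrist1.png

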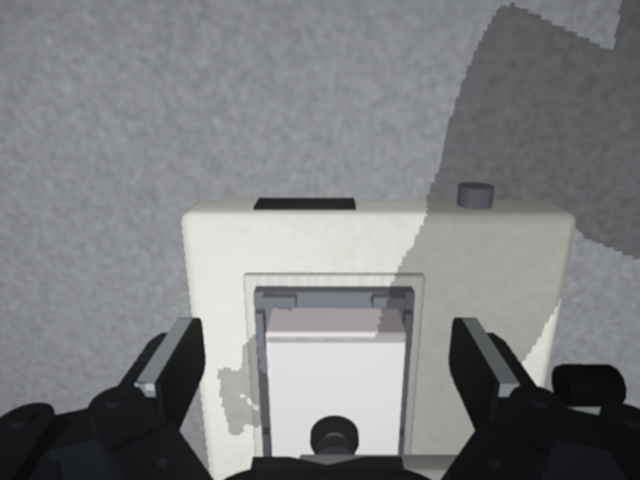

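```bash
python3 - <<'E'
from h import *
from bench import manip
f=snap("wrist",2);o=manip.observe();print(o["tool_pos"],o["eef_rot"],o["clock"])
a=f["frame"][395:475,280:400,::-1];a=cv2.convertScaleAbs(a,alpha=1.6,beta=10)
cv2.imwrite("pics/w2z.png",cv2.resize(a,None,fx=6,fy=6,interpolation=cv2.INTER_CUBIC))
W=cloud(f)
for r in range(405,456,4): print(r,W[r,334].round(4),W[r,300].round(4))
k=W[350:440,280:305].reshape(-1,3);print("lid",np.nanmedian(k,0),np.nanmean(k[:,2]))
# predicted rows of pad bottom front rim for z
c=np.array([.571,-.0405]);d=np.array([.9935,.1135])
for z in [.106,.110,.114,.118,.122]: print(z,proj(f,[*(c-.015*d),z]))
E
```

```text
[ 0.44907826 -0.0533417   0.17598574] [157.98685495  89.38006226 164.50934383] 2.25
405 [ 0.5439 -0.0396  0.1077] [ 0.5465 -0.0597  0.1072]
409 [ 0.547  -0.0392  0.1074] [ 0.5496 -0.0594  0.107 ]
413 [ 0.5501 -0.0388  0.1072] [ 0.5531 -0.0591  0.1063]
417 [ 0.5525 -0.0386  0.1078] [ 0.556  -0.0589  0.1064]
421 [ 0.5554 -0.0382  0.1079] [ 0.5587 -0.0586  0.1067]
425 [ 0.5594 -0.0377  0.1066] [ 0.5611 -0.0583  0.1072]
429 [ 0.5615 -0.0375  0.1076] [ 0.5639 -0.0581  0.1074]
433 [ 0.5582 -0.038   0.1145] [ 0.5667 -0.0578  0.1077]
437 [ 0.5586 -0.038   0.1171] [ 0.5705 -0.0575  0.1069]
441 [ 0.5598 -0.0379  0.119 ] [ 0.573  -0.0572  0.1075]
445 [ 0.5629 -0.0376  0.1187] [ 0.5763 -0.0569  0.1072]
449 [ 0.5654 -0.0373  0.1192] [ 0.5793 -0.0566  0.1073]
453 [ 0.5673 -0.0371  0.1202] [ 0.582  -0.0564  0.1077]
lid [ 0.53935166 -0.06507832  0.10731846] 0.10694758475654663
0.106 [327.30504745 419.17618869]
0.11 [327.33968049 423.9810635 ]
0.114 [327.37535161 428.92995916]
0.118 [327.41210821 434.02944948]
0.122 [327.45000058 439.28651456]
```

View pics/w2z.png

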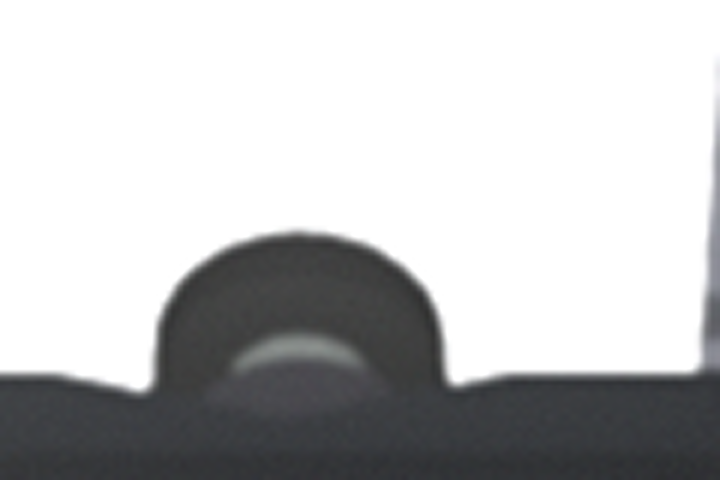

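Call:
apply_moves:
  jaw: [0,0,0,0,0,0,0,0,0]
  delta_pos:
    - [-15,0,0]
    - [-15,0,0]
    - [0,27.4,11.2]
    - [0,27.4,11.2]
    - [0,27.4,11.2]
    - [0,27.4,11.2]
    - [0,0,0]
    - [0,0,0]
    - [0,0,0]
  twist: [0,0,0,0,0,0,0,0,0]

```text
clock: 3.0
tool_pos: [0.4843, 0.0604, 0.2123]
eef_rot: [-38.9, 89.9, -32.2]
force: [0.9, -1.3, 0.0]
finger_gap: 0.996
```

```bash
python3 - <<'E'
from h import *
from bench import manip
o=manip.observe();print(o["tool_pos"],o["eef_rot"],o["clock"])
f=snap("wrist",3);W=cloud(f)
E
```

```text
[0.48428411 0.06039256 0.21234532] [-38.90173709  89.93217848 -32.24760721] 3.0
```

View pics/wrist3.png

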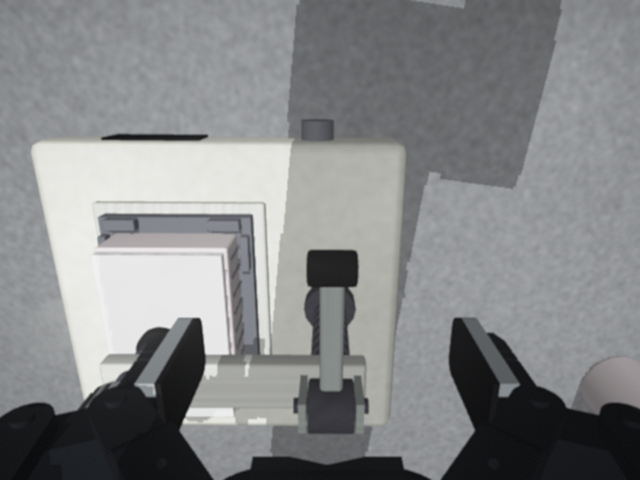

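```bash
python3 - <<'E'
from h import *
f=dict(np.load("pics/wrist3.npz"));W=cloud(f)
k=np.zeros((480,640),bool);k[245:290,300:365]=1;k&=W[...,2]>.155;p=W[k];u=np.argwhere(k)
print(p.mean(0),p[:,2].max(),np.percentile(p,[2,98],axis=0),u.min(0),u.max(0))
d=np.array([.9935,.1135]);e=np.array([-.1135,.9935])
t=np.array([.4843,.0604]);q=(p[:,:2]-t);print("z-axis range",np.percentile(q@d,[2,50,98]),"y",np.percentile(q@e,[2,50,98]))
for z in (.166,): print(proj(f,[*(t),.166]))
E
```

```text
[0.48012814 0.06124479 0.1740402 ] 0.17816324163310981 [[0.47299333 0.0498674  0.16506232]
 [0.49090785 0.07247695 0.17732724]] [249 306] [289 357]
z-axis range [-0.01074732 -0.00483806  0.00676168] y [-0.01003583  0.00143401  0.01255892]
[328.74071663 269.51257114]
```

Call:
apply_moves:
  jaw: [0,0,0,0,0.3,0.6,0.9,1,1,1,1,1]
  delta_pos:
    - [22,1.5,-2]
    - [22,0,0]
    - [21,0,0]
    - [0,0,0]
    - [0,0,0]
    - [0,0,0]
    - [0,0,0]
    - [0,0,0]
    - [0,0,0]
    - [0,0,0]
    - [0,0,0]
    - [0,0,0]
  twist: [0,0,0,0,0,0,0,0,0,0,0,0]
  newtons: 30

```text
clock: 4.05
tool_pos: [0.4829, 0.0624, 0.148]
eef_rot: [27.6, 89.8, 34.2]
force: [-2.2, 3.5, 6.0]
finger_gap: 0.276
```

```bash
python3 - <<'E'
from h import *
from bench import manip
o=manip.observe();print(o["tool_pos"],o["eef_rot"],o["force"],o["torque"],o["clock"])
f=snap("wrist",4)
E
```

```text
[0.48290549 0.06241843 0.14796011] [27.58155937 89.82136879 34.18404769] [-2.16852821  3.51953593  6.02402675] [ 0.66631106  0.28700978 -0.20995606] 4.05
```

View pics/wrist4.png

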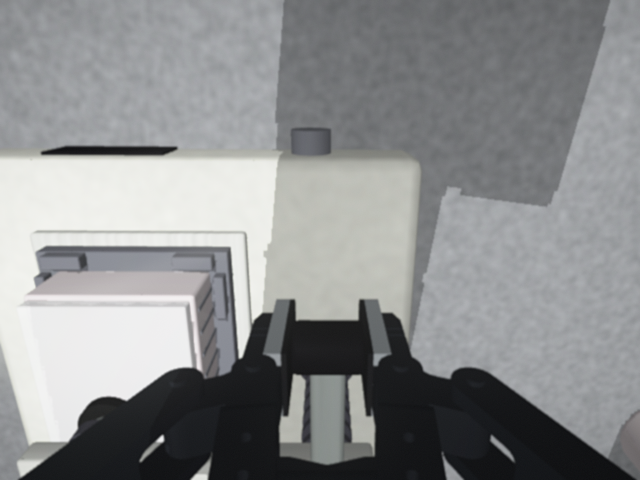

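```bash
python3 - <<'E'
import numpy as np
t=np.linspace(0,1.77,25);z=-80*np.cos(t);x=-80*np.sin(t)
print([[round(a,1),0,round(b,1)] for a,b in zip(np.diff(x),np.diff(z))][:12]);print([[round(a,1),0,round(b,1)] for a,b in zip(np.diff(x),np.diff(z))][12:])
E
```

```text
[[np.float64(-5.9), 0, np.float64(0.2)], [np.float64(-5.9), 0, np.float64(0.7)], [np.float64(-5.8), 0, np.float64(1.1)], [np.float64(-5.7), 0, np.float64(1.5)], [np.float64(-5.6), 0, np.float64(1.9)], [np.float64(-5.4), 0, np.float64(2.3)], [np.float64(-5.2), 0, np.float64(2.7)], [np.float64(-5.0), 0, np.float64(3.1)], [np.float64(-4.8), 0, np.float64(3.5)], [np.float64(-4.5), 0, np.float64(3.8)], [np.float64(-4.2), 0, np.float64(4.1)], [np.float64(-3.9), 0, np.float64(4.4)]]
[[np.float64(-3.6), 0, np.float64(4.7)], [np.float64(-3.2), 0, np.float64(4.9)], [np.float64(-2.8), 0, np.float64(5.2)], [np.float64(-2.4), 0, np.float64(5.4)], [np.float64(-2.0), 0, np.float64(5.5)], [np.float64(-1.6), 0, np.float64(5.7)], [np.float64(-1.2), 0, np.float64(5.8)], [np.float64(-0.8), 0, np.float64(5.8)], [np.float64(-0.3), 0, np.float64(5.9)], [np.float64(0.1), 0, np.float64(5.9)], [np.float64(0.5), 0, np.float64(5.9)], [np.float64(1.0), 0, np.float64(5.8)]]
```

Call:
apply_moves:
  jaw: [1,1,1,1,1,1,1,1,1,1,1,1]
  delta_pos:
    - [-5.9,0,0.2]
    - [-5.9,0,0.7]
    - [-5.8,0,1.1]
    - [-5.7,0,1.5]
    - [-5.6,0,1.9]
    - [-5.4,0,2.3]
    - [-5.2,0,2.7]
    - [-5.0,0,3.1]
    - [-4.8,0,3.5]
    - [-4.5,0,3.8]
    - [-4.2,0,4.1]
    - [-3.9,0,4.4]
  twist: [0,0,0,0,0,0,0,0,0,0,0,0]

```text
clock: 5.1
tool_pos: [0.5093, 0.0653, 0.2082]
eef_rot: [167.6, 89.7, 174.2]
force: [-3.9, 4.8, -3.9]
finger_gap: 0.276
```

Call:
apply_moves:
  jaw: [1,1,1,1,1,1,1,1,1,1,1,1]
  delta_pos:
    - [-3.6,0,4.7]
    - [-3.2,0,4.9]
    - [-2.8,0,5.2]
    - [-2.4,0,5.4]
    - [-2.0,0,5.5]
    - [-1.6,0,5.7]
    - [-1.2,0,5.8]
    - [-0.8,0,5.8]
    - [-0.3,0,5.9]
    - [0.1,0,5.9]
    - [0.5,0,5.9]
    - [1.0,0,5.8]
  twist: [0,0,0,0,0,0,0,0,0,0,0,0]

```text
clock: 6.1
tool_pos: [0.5767, 0.0728, 0.2275]
eef_rot: [13.1, 90.0, 19.7]
force: [-4.2, 3.3, 4.6]
finger_gap: 0.272
```

Call:
apply_moves:
  jaw: [1,1]
  delta_pos:
    - [0,0,0]
    - [0,0,0]
  twist: [0,0]

```text
clock: 6.27
tool_pos: [0.5779, 0.073, 0.2272]
eef_rot: [3.1, 89.8, 9.7]
force: [-3.2, 4.5, 4.6]
finger_gap: 0.277
```

```bash
python3 - <<'E'
from h import *
from bench import manip
o=manip.observe();print(o["tool_pos"],o["eef_rot"],o["force"],o["torque"],o["clock"])
f=snap("scene",5)
cv2.imwrite("pics/s5z.png",cv2.resize(f["frame"][200:340,230:390,::-1],None,fx=4,fy=4,interpolation=cv2.INTER_CUBIC))
E
```

```text
[0.57793383 0.07296076 0.22723064] [ 3.08555599 89.82971637  9.70073657] [-3.17550868  4.50057594  4.59697597] [0.93360329 0.5773992  0.02634976] 6.2667
```

View pics/s5z.png

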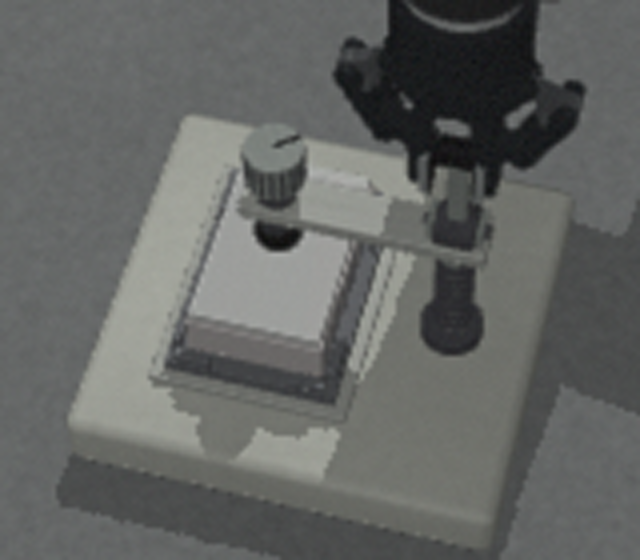

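Call:
apply_moves:
  jaw: [1,1,1,1]
  delta_pos:
    - [0.5,0,2.5]
    - [0.5,0,2.5]
    - [0,0,0]
    - [0,0,0]
  twist: [0,0,0,0]

```text
clock: 6.65
tool_pos: [0.5826, 0.0735, 0.2263]
eef_rot: [2.5, 89.8, 9.1]
force: [-2.0, 4.2, 5.4]
finger_gap: 0.276
```

Call:
apply_moves:
  jaw: [1,1,1,1]
  delta_pos:
    - [0.5,0,2]
    - [0.5,0,2]
    - [0,0,0]
    - [0,0,0]
  twist: [0,0,0,0]

```text
clock: 6.98
tool_pos: [0.5865, 0.0739, 0.2253]
eef_rot: [0.1, 89.8, 6.7]
force: [-1.9, 4.8, 4.6]
finger_gap: 0.276
```

```bash
python3 - <<'E'
from h import *
from bench import manip
o=manip.observe();print(o["tool_pos"],o["eef_rot"],o["force"],o["torque"],o["clock"])
f=snap("wrist",6)
E
```

```text
[0.58649884 0.0738861  0.22528196] [ 0.1104272  89.83095289  6.71270757] [-1.92570841  4.82118712  4.57191271] [ 0.91480025  0.71646876 -0.02025279] 6.9833
```

View pics/wrist6.png

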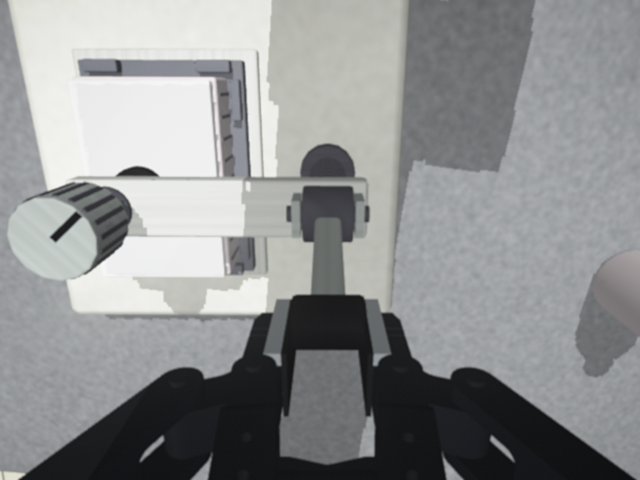

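```bash
python3 - <<'E'
from h import *
f=dict(np.load("pics/wrist6.npz"));W=cloud(f)
d=np.array([.9935,.1135]);e=np.array([-.1135,.9935]);n=np.array([.571,-.0395])
def s(p): q=p[...,:2]-n; return np.stack([q@d,q@e,p[...,2]],-1)
S=s(W)
for r in range(180,350,8): print(r,S[r,327].round(4))
# nut top
k=(W[...,2]>.198)&(W[...,2]<.215);k[:,140:]=0;k[:170]=0;k[290:]=0;p=S[k];print("nut",p.mean(0),np.median(p,0))
p=S[190:230,150:240].reshape(-1,3);print("beam",np.nanmedian(p,0))
E
```

```text
180 [-0.0113  0.1101  0.1596]
188 [-0.0097  0.1101  0.1701]
196 [-0.0075  0.1101  0.177 ]
204 [-0.0044  0.1101  0.1798]
212 [-0.001   0.1101  0.1812]
220 [0.0018 0.1101 0.1843]
228 [0.0032 0.1101 0.1918]
236 [0.0043 0.1101 0.1993]
244 [0.0054 0.1101 0.206 ]
252 [0.0061 0.1101 0.2131]
260 [0.0073 0.1101 0.2184]
268 [0.0091 0.1101 0.222 ]
276 [0.0098 0.1101 0.2276]
284 [0.0104 0.1101 0.233 ]
292 [0.0112 0.1101 0.2376]
300 [0.0083 0.1101 0.249 ]
308 [0.0097 0.1101 0.2515]
316 [0.012  0.1101 0.2524]
324 [0.0135 0.1101 0.2545]
332 [0.0158 0.1101 0.2554]
340 [0.0186 0.1101 0.2554]
348 [0.023  0.1101 0.2531]
nut [0.00109536 0.00294941 0.20734037] [0.00085326 0.00335911 0.20813511]
beam [0.00324859 0.04374637 0.16176133]
```

Call:
apply_moves:
  jaw: [0.6,0.2,0,0,0,0,0]
  delta_pos:
    - [0,0,0]
    - [0,0,0]
    - [0,0,0]
    - [0,0,0]
    - [-22,0,0]
    - [-22,0,0]
    - [-22,0,0]
  twist: [0,0,0,0,0,0,0]

```text
clock: 7.62
tool_pos: [0.5858, 0.073, 0.2883]
eef_rot: [-158.5, 89.9, -152.0]
force: [-0.3, 0.1, 0.2]
finger_gap: 0.994
```

Call:
apply_moves:
  jaw: [0,0,0,0,0,0,0,0,0,0,0,0]
  delta_pos:
    - [0,-22,-26]
    - [0,-22,-26]
    - [0,-22,-26]
    - [0,-22,-26]
    - [0,-22,-26]
    - [28,0,0]
    - [28,0,0]
    - [28,0,0]
    - [28,0,0]
    - [0,0,0]
    - [0,0,0]
    - [0,0,0]
  twist: [0,0,0,0,0,0,0,0,0,0,0,0]

```text
clock: 8.62
tool_pos: [0.4705, -0.051, 0.1781]
eef_rot: [-31.9, 89.9, -25.3]
force: [-0.0, 0.2, 0.8]
finger_gap: 0.999
```

```bash
python3 - <<'E'
from h import *
from bench import manip
o=manip.observe();print(o["tool_pos"],o["eef_rot"],o["force"],o["joint_pos"],o["clock"])
f=snap("wrist",7);snap("scene",7);snap("top",7)
W=cloud(f);d=np.array([.9935,.1135]);e=np.array([-.1135,.9935]);n=np.array([.571,-.0395])
q=W[...,:2]-n;S=np.stack([q@d,q@e,W[...,2]],-1)
for r in range(395,456,3): print(r,S[r,330].round(4),f["frame"][r,330])
k=S[360:420,290:310].reshape(-1,3);print("lid",np.nanmean(k,0))
cv2.imwrite("pics/w7z.png",cv2.resize(cv2.convertScaleAbs(f["frame"][380:470,270:400,::-1],alpha=1.6),None,fx=6,fy=6,interpolation=cv2.INTER_CUBIC))
E
```

```text
[ 0.47046921 -0.05098842  0.17814264] [-31.89329352  89.87846775 -25.31179365] [-0.04042965  0.19640495  0.84170088] [-1.42969880e+01 -5.43807165e+00 -8.40485701e+00  8.69139213e+01
 -2.32202573e-02 -2.08785120e+01] 8.6167
395 [-0.0079  0.001   0.1072] [215 216 216]
398 [-0.0065  0.001   0.1082] [216 216 216]
401 [-0.0027  0.001   0.1062] [214 215 215]
404 [-0.0024  0.001   0.1086] [216 216 216]
407 [-0.0124  0.0009  0.1229] [82 83 82]
410 [-0.0125  0.0009  0.1253] [35 35 35]
413 [-0.0122  0.0009  0.1273] [36 36 36]
416 [-0.0106  0.0009  0.1279] [39 39 39]
419 [-0.0082  0.0009  0.1275] [37 37 37]
422 [-0.0053  0.0009  0.1267] [37 37 36]
425 [-0.004   0.0009  0.1276] [72 74 73]
428 [-0.009   0.0008  0.1352] [50 51 51]
431 [-0.0096  0.0008  0.138 ] [43 43 46]
434 [-0.0083  0.0008  0.1387] [41 41 43]
437 [-0.0079  0.0008  0.1404] [41 42 44]
440 [-0.0072  0.0008  0.1417] [52 51 56]
443 [-0.0055  0.0008  0.142 ] [53 52 57]
446 [-0.0025  0.0008  0.1411] [56 56 59]
449 [-0.0117  0.0007  0.1521] [91 91 90]
452 [-0.0122  0.0007  0.1545] [92 93 91]
455 [-0.0114  0.0007  0.1556] [95 97 93]
lid [-0.0120898  -0.01735935  0.10770857]
```

View pics/w7z.png

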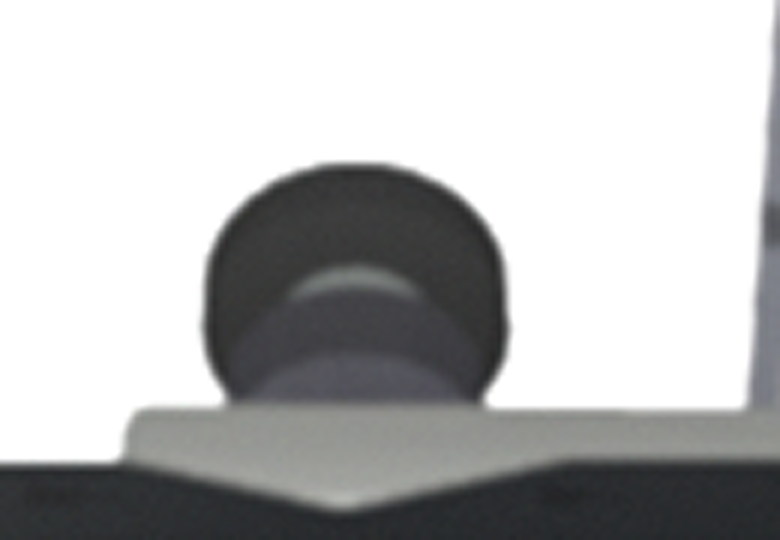

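View pics/scene7.png

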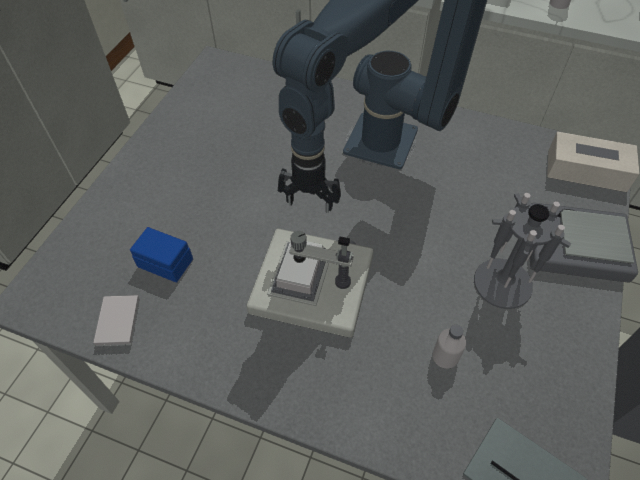

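```bash
cat > padfit.py <<'E'
from h import *
from scipy.optimize import least_squares
d=np.array([.9935,.1135]);e=np.array([-.1135,.9935]);n=np.array([.571,-.0395])
def fit(f,rows,cols,maxrow):
    # edge points: per column first row where gray<thr coming from top, for rim
    g=cv2.cvtColor(f["frame"],cv2.COLOR_RGB2GRAY).astype(float);pts=[]
    for c in range(*cols):
        for r in range(rows[0],maxrow):
            if g[r,c]>125>=g[r+1,c]:
                pts.append((c,r+(g[r,c]-125)/(g[r,c]-g[r+1,c])));break
    pts=np.array(pts);a=np.linspace(0,2*np.pi,721)
    def contour(x):
        X=np.stack([n[0]+x[0]+.015*np.cos(a),n[1]+x[1]+.015*np.sin(a),0*a+x[2]],1)
        c=X@f["R"].T+f["t"];p=c@f["intrinsics"].T;return p[:,:2]/p[:,2:]
    def res(x):
        C=contour(x);D=pts[:,None]-C[None];j=(D**2).sum(-1).argmin(1)
        m=C.mean(0);nn=C[j]-m;nn/=np.linalg.norm(nn,axis=1)[:,None]
        return (D[np.arange(len(pts)),j]*nn).sum(1)
    s=least_squares(res,[.002,.002,.12]);C=contour(s.x)
    return s.x,np.sqrt(np.mean(s.fun**2)),len(pts),C[:,1].mean(),np.sqrt(np.diag(np.linalg.pinv(s.jac.T@s.jac)))*s.fun.std()
if __name__=="__main__":
    f=dict(np.load("pics/wrist7.npz"))
    for mr in (418,422,426): print(fit(f,(395,),(304,355),mr))
    f=dict(np.load("pics/wrist2.npz"))
    for mr in (444,448): print(fit(f,(420,),(306,354),mr))
E
python3 padfit.py
```

```text
(array([0.00719631, 0.00110442, 0.11679423]), np.float64(0.0663593570097656), 46, np.float64(426.72846446798445), array([2.40726568e-08, 1.01787201e-05, 1.03598068e-05]))
(array([0.00700096, 0.00108155, 0.11702737]), np.float64(0.06553064695507574), 49, np.float64(426.75484303446143), array([2.18450806e-04, 2.80882621e-05, 2.63137585e-04]))
(array([0.00665599, 0.00103672, 0.11744012]), np.float64(0.06638027303778336), 51, np.float64(426.80219645218875), array([1.90372858e-04, 2.48161781e-05, 2.29453036e-04]))
(array([0.00607793, 0.00093456, 0.11039784]), np.float64(0.05977068330499462), 44, np.float64(452.4929722438921), array([2.92625661e-04, 3.80985292e-05, 3.23656868e-04]))
(array([0.00657978, 0.00099584, 0.10985067]), np.float64(0.06117870681329272), 48, np.float64(452.4395346269525), array([2.24849795e-04, 2.96832770e-05, 2.49264894e-04]))
```

```bash
cat >> padfit.py <<'E'
def zrow(f,row,sx,sy=.001):
    zs=np.linspace(.1,.135,351);r=[proj(f,[*(n+sx*d+sy*e),z])[1] for z in zs];return np.interp(row,r,zs)
E
python3 - <<'E'
from padfit import *
for nm,row in (("wrist7",407.0),("wrist2",433.7)):
    f=dict(np.load(f"pics/{nm}.npz"));W=cloud(f);q=W[...,:2]-n;S=np.stack([q@d,q@e,W[...,2]],-1)
    print(nm,[zrow(f,row,s).round(4) for s in (-.015,-.0135,-.0125,-.0115,-.0085)])
    r0=int(row)
    # front face points central columns
    p=S[r0+2:r0+7,324:336]; print("front rows",np.nanmedian(p,1).round(4).tolist())
    L=S[r0-60:r0-5,285:305].reshape(-1,3);A=np.c_[L[:,:2],np.ones(len(L))];k=~np.isnan(L).any(1)
    c=np.linalg.lstsq(A[k],L[k,2],rcond=None)[0];print("lid plane at axis",c@[0,0,1],c)
    # beam front face
f=dict(np.load("pics/top7.npz"));W=cloud(f)
q=W[...,:2]-n;S=np.stack([q@d,q@e,W[...,2]],-1)
for nm,lo,hi,x,y in (("nut",.198,.22,.025,(-.025,.03)),("beam",.15,.17,.02,(.025,.09)),("lid",.09,.12,.06,(-.04,.04))):
    k=(abs(S[...,0])<x)&(S[...,1]>y[0])&(S[...,1]<y[1])&(S[...,2]>lo)&(S[...,2]<hi);p=S[k];print(nm,k.sum(),p.mean(0),(np.percentile(p,1,axis=0)+np.percentile(p,99,axis=0))/2)
E
```

```text
wrist7 [np.float64(0.1259), np.float64(0.1241), np.float64(0.1229), np.float64(0.1218), np.float64(0.1183)]
front rows [[-0.0121, 0.0006, 0.124], [-0.0117, 0.0006, 0.1244], [-0.0121, 0.0006, 0.1256], [-0.0117, 0.0006, 0.126], [-0.012, 0.0006, 0.1271]]
lid plane at axis 0.10747956642844544 [-0.00238903  0.00572249  0.10747957]
wrist2 [np.float64(0.1176), np.float64(0.116), np.float64(0.115), np.float64(0.1139), np.float64(0.1107)]
front rows [[-0.0119, 0.0002, 0.1153], [-0.0118, 0.0002, 0.116], [-0.012, 0.0002, 0.1169], [-0.0115, 0.0002, 0.1173], [-0.012, 0.0002, 0.1185]]
lid plane at axis 0.10733042517782837 [-0.00291951  0.0010598   0.10733043]
nut 177 [-0.0002371  -0.00033904  0.20683609] [ 4.99120102e-05 -4.12818111e-04  2.05922007e-01]
beam 308 [3.40527321e-05 5.76307104e-02 1.60051114e-01] [9.89776109e-05 5.75136109e-02 1.60266656e-01]
lid 932 [0.00434251 0.00034513 0.10628821] [ 5.26008154e-04 -4.65995276e-05  1.06407719e-01]
```

Call:
apply_moves:
  jaw: [0,0,0,0,0,0,0,0,0,0]
  delta_pos:
    - [-25,0,0]
    - [-25,0,0]
    - [0,0,26]
    - [0,0,26]
    - [0,0.5,26]
    - [0,0,24.5]
    - [0,0,0]
    - [0,0,0]
    - [0,0,0]
    - [0,0,0]
  twist: [0,0,0,0,0,0,0,0,0,0]

```text
clock: 9.6
tool_pos: [0.5712, -0.0385, 0.2278]
eef_rot: [-23.7, 89.9, -17.1]
force: [0.9, -0.1, 0.8]
finger_gap: 1.0
```

```bash
python3 - <<'E'
from padfit import *
from bench import manip
o=manip.observe();t=o["tool_pos"];print(t,(t[:2]-n)@d,(t[:2]-n)@e,o["joint_pos"].round(1),o["force"])
f=snap("wrist",8)
for z in (.207,.197): print(proj(f,[*(n+.0015*d+.0005*e),z]))
E
```

```text
[ 0.57119209 -0.03845047  0.22781372] 0.00030996393228499233 0.0010209077162531507 [-10.6   9.8  12.9  93.   -0.  -17.1] [ 0.90172862 -0.14599974  0.77077774]
[327.69798161 295.92594024]
[327.66237476 285.74106701]
```

View pics/wrist8.png

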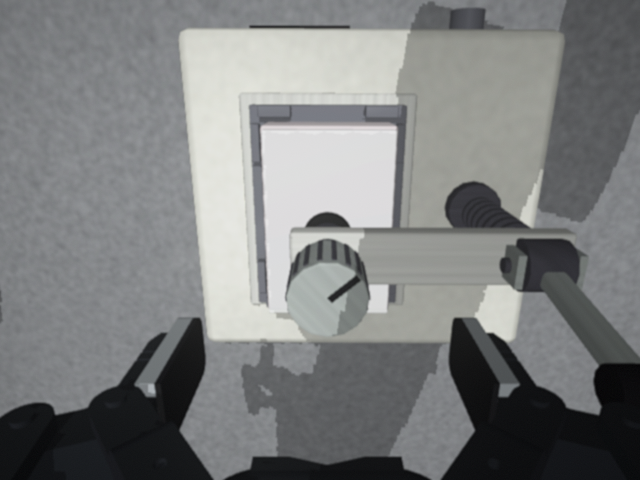

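Call:
apply_moves:
  jaw: [0,0,0,0,0.3,0.6,0.9,1,1,1,1,1]
  delta_pos:
    - [16,-0.5,1.2]
    - [16,0,0]
    - [16,0,0]
    - [0,0,0]
    - [0,0,0]
    - [0,0,0]
    - [0,0,0]
    - [0,0,0]
    - [0,0,0]
    - [0,0,0]
    - [0,0,0]
    - [0,0,0]
  twist: [0,0,0,0,0,0,0,0,0,0,0,0]
  newtons: 50

```text
clock: 10.65
tool_pos: [0.5734, -0.0381, 0.1805]
eef_rot: [9.8, 89.8, 16.5]
force: [-2.1, 2.6, 5.6]
finger_gap: 0.407
```

```bash
python3 - <<'E'
from padfit import *
from bench import manip
o=manip.observe();t=o["tool_pos"];print(t,(t[:2]-n)@d,(t[:2]-n)@e,o["joint_pos"].round(1),o["force"],o["torque"])
snap("wrist",9)
E
```

```text
[ 0.57342507 -0.03812301  0.1805082 ] 0.0025655909903131375 0.0010927969854323824 [-10.5   9.7   7.4  87.6   0.1 -17.1] [-2.11174798  2.61752322  5.55276544] [ 0.54124478  0.27696634 -0.03514689]
```

View pics/wrist9.png

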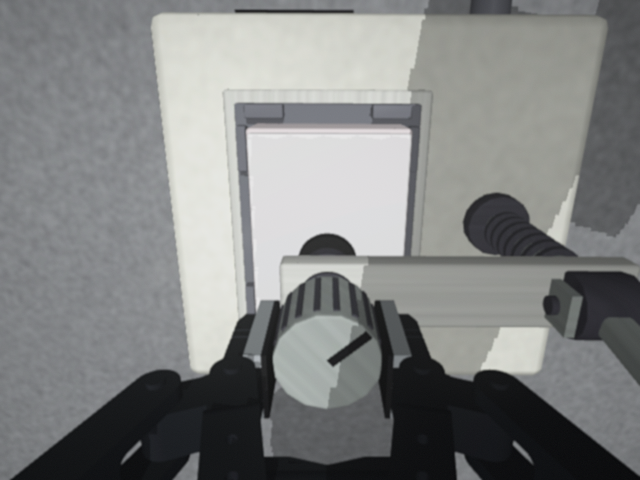

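Call:
apply_moves:
  jaw: [1,1,1,1,1,1,1,1,1,1,1,1]
  delta_pos:
    - [0.4,0,0]
    - [0.4,0,0]
    - [0.4,0,0]
    - [0.4,0,0]
    - [0.4,0,0]
    - [0.4,0,0]
    - [0.4,0,0]
    - [0.4,0,0]
    - [0.4,0,0]
    - [0.4,0,0]
    - [0.4,0,0]
    - [0.5,0,0]
  twist: [5.9,5.9,5.9,5.9,5.9,5.9,5.9,5.9,5.9,5.9,5.9,5.9]

```text
clock: 11.7
tool_pos: [0.5738, -0.0373, 0.1755]
eef_rot: [97.2, 89.8, 32.8]
force: [-0.1, 4.2, 5.8]
finger_gap: 0.405
```

```bash
python3 - <<'E'
from padfit import *
from bench import manip
o=manip.observe();t=o["tool_pos"];print(t,(t[:2]-n)@d,(t[:2]-n)@e,o["joint_pos"].round(1),o["force"],o["torque"])
snap("wrist",10)
E
```

```text
[ 0.57382289 -0.03731034  0.17552756] 0.0030530729544784793 0.0018550332135889769 [-10.5   9.7   6.8  87.    0.2  53.9] [-0.08970096  4.22193385  5.82493865] [0.81638582 0.1172034  0.108749  ]
```

View pics/wrist10.png

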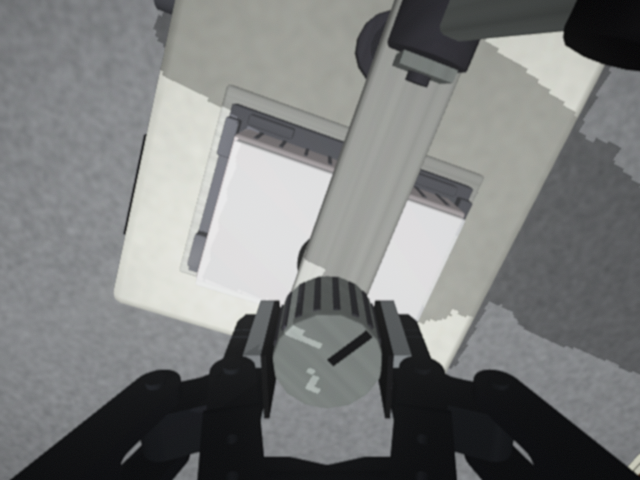

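Call:
apply_moves:
  jaw: [1,1,1,1,1,1,1,1,1,1,1,1]
  delta_pos:
    - [0.4,0,0]
    - [0.4,0,0]
    - [0.4,0,0]
    - [0.4,0,0]
    - [0.4,0,0]
    - [0.4,0,0]
    - [0.4,0,0]
    - [0.4,0,0]
    - [0.4,0,0]
    - [0.4,0,0]
    - [0.4,0,0]
    - [0.5,0,0]
  twist: [5.9,5.9,5.9,5.9,5.9,5.9,5.9,5.9,5.9,5.9,5.9,5.9]

```text
clock: 12.75
tool_pos: [0.5748, -0.0374, 0.1706]
eef_rot: [156.9, 89.7, 21.7]
force: [1.7, 3.5, 4.2]
finger_gap: 0.403
```

Call:
apply_moves:
  jaw: [1,1]
  delta_pos:
    - [0,0,0]
    - [0,0,0]
  twist: [0,0]

```text
clock: 12.92
tool_pos: [0.5748, -0.0374, 0.1707]
eef_rot: [157.4, 89.7, 22.5]
force: [3.1, 4.6, 5.7]
finger_gap: 0.401
```

```bash
python3 - <<'E'
from padfit import *
from bench import manip
o=manip.observe();t=o["tool_pos"];print(t,(t[:2]-n)@d,(t[:2]-n)@e,o["joint_pos"].round(1),o["force"],o["torque"])
snap("wrist",11)
E
```

```text
[ 0.5747711  -0.03744634  0.17066708] 0.003979673710512872 0.0016122951939460473 [-10.5   9.7   6.3  86.3   0.2 124.4] [3.06541478 4.58729929 5.70647329] [ 0.94592669 -0.4557572  -0.15116131]
```

View pics/wrist11.png

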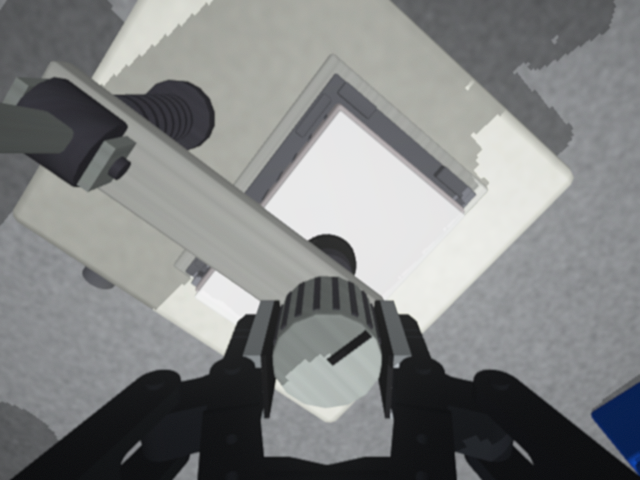

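Call:
apply_moves:
  jaw: [0.6,0.2,0,0,0,0,0,0,0,0,0,0]
  delta_pos:
    - [0,0,0]
    - [0,0,0]
    - [0,0,0]
    - [0,0,0]
    - [0,0,0]
    - [-20,0,0]
    - [-20,0,0]
    - [-20,0,0]
    - [0,0,0]
    - [0,0,0]
    - [0,0,0]
    - [0,0,0]
  twist: [0,0,0,0,0,0,0,0,-7.1,-7.1,-7.1,-7.1]

```text
clock: 13.97
tool_pos: [0.5726, -0.0391, 0.2284]
eef_rot: [-39.8, 90.0, -146.1]
force: [0.3, -0.3, -0.2]
finger_gap: 0.999
```

Call:
apply_moves:
  jaw: [0,0,0,0,0,0,0,0,0,0,0,0]
  delta_pos:
    - [0,0,0]
    - [0,0,0]
    - [0,0,0]
    - [0,0,0]
    - [0,0,0]
    - [0,0,0]
    - [0,0,0]
    - [0,0,0]
    - [0,0,0]
    - [0,0,0]
    - [0,0,0]
    - [0,0,0]
  twist: [-7.1,-7.1,-7.1,-7.1,-7.1,-7.1,-7.1,-7.1,-7.1,-7.1,-7.1,-7.1]

```text
clock: 14.97
tool_pos: [0.5724, -0.0391, 0.2281]
eef_rot: [-143.3, 89.9, -164.4]
force: [-0.1, 0.1, 0.3]
finger_gap: 1.006
```

Call:
apply_moves:
  jaw: [0,0,0,0,0,0,0,0,0,0,0,0]
  delta_pos:
    - [0,0,0]
    - [0,0,0]
    - [0,0,0]
    - [0,0,0]
    - [0,-1.6,-26]
    - [0,0,-26]
    - [0,0,-26]
    - [0,0,-26]
    - [26,0,0]
    - [26,0,0]
    - [0,0,0]
    - [0,0,0]
  twist: [-7.1,-7.1,-7.1,-6.5,0,0,0,0,0,0,0,0]

```text
clock: 15.97
tool_pos: [0.4678, -0.0517, 0.1749]
eef_rot: [163.2, 89.7, 169.6]
force: [0.4, 0.2, 0.4]
finger_gap: 0.994
```

```bash
python3 - <<'E'
from padfit import *
from bench import manip
o=manip.observe();t=o["tool_pos"];print(t,o["clock"],(t[:2]-n)@d,(t[:2]-n)@e,o["joint_pos"].round(1),o["force"])
f=snap("wrist",12);f=snap("wrist",13);snap("top",13);snap("scene",13)
W=cloud(f);q=W[...,:2]-n;S=np.stack([q@d,q@e,W[...,2]],-1)
for r in range(385,436,3): print(r,S[r,330].round(4),f["frame"][r,330,0])
cv2.imwrite("pics/w13z.png",cv2.resize(cv2.convertScaleAbs(f["frame"][380:470,270:400,::-1],alpha=1.6),None,fx=6,fy=6,interpolation=cv2.INTER_CUBIC))
E
```

```text
[ 0.46777464 -0.05169546  0.17493236] 15.9667 -0.10393857542199568 -0.000400109513144592 [-14.5  -5.4  -8.7  86.9  -0.  -20.8] [0.42887662 0.18194747 0.44797529]
385 [-0.0175 -0.      0.1065] 217
388 [-0.0153 -0.      0.1065] 216
391 [-0.014  -0.      0.1075] 216
394 [-0.0113 -0.      0.1068] 215
397 [-0.0096 -0.      0.1074] 210
400 [nan nan nan] 50
403 [-1.140e-02 -1.000e-04  1.148e-01] 37
406 [-1.190e-02 -1.000e-04  1.179e-01] 38
409 [-9.00e-03 -1.00e-04  1.17e-01] 40
412 [-6.700e-03 -1.000e-04  1.168e-01] 37
415 [-4.400e-03 -1.000e-04  1.166e-01] 46
418 [-4.800e-03 -1.000e-04  1.195e-01] 70
421 [-0.009  -0.0002  0.1266] 43
424 [-0.009  -0.0002  0.1288] 43
427 [-0.009  -0.0002  0.131 ] 43
430 [-0.0075 -0.0002  0.1317] 53
433 [-0.0047 -0.0002  0.1309] 55
```

View pics/w13z.png

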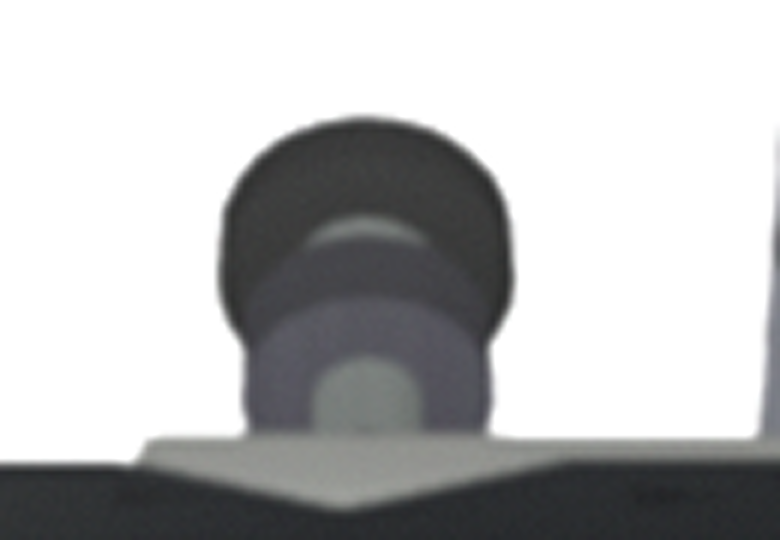

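```bash
python3 - <<'E'
from padfit import *
f=dict(np.load("pics/wrist13.npz"))
g=f["frame"][...,0].astype(float)
print(g[396:403,330])
W=cloud(f);q=W[...,:2]-n;S=np.stack([q@d,q@e,W[...,2]],-1)
p=S[400:405,324:336];print(np.nanmedian(p,1).round(4).tolist())
print("padtop",np.nanmedian(S[408:413,322:338,2]))
h=dict(np.load("pics/wrist7.npz"));V=cloud(h);print("padtop before",np.nanmedian(V[417:422,322:338,2]))
print([zrow(f,399.3,s).round(4) for s in(-.013,-.012,-.011)])
L=S[330:390,290:310].reshape(-1,3);print("lid",np.nanmean(L,0))
f=dict(np.load("pics/top13.npz"));W=cloud(f)
q=W[...,:2]-n;S=np.stack([q@d,q@e,W[...,2]],-1)
for nm,lo,hi,x,y in (("nut",.185,.22,.025,(-.025,.03)),("beam",.15,.17,.02,(.025,.09)),("lid",.09,.12,.06,(-.04,.04))):
    k=(abs(S[...,0])<x)&(S[...,1]>y[0])&(S[...,1]<y[1])&(S[...,2]>lo)&(S[...,2]<hi);p=S[k];print(nm,k.sum(),p.mean(0))
E
```

```text
[218. 210. 171. 105.  50.  35.  37.]
[[-0.012, -0.0006, 0.113], [-0.0117, -0.0004, 0.1135], [-0.0121, -0.0004, 0.1148], [-0.012, -0.0004, 0.1155], [-0.0118, -0.0004, 0.1161]]
padtop 0.11727602942966553
padtop before 0.12714651867418736
[np.float64(0.1136), np.float64(0.1124), np.float64(0.1112)]
lid [-0.03581028 -0.01776169  0.1074219 ]
nut 173 [-0.00022074 -0.00041945  0.19702011]
beam 305 [6.33449664e-05 5.76005814e-02 1.60233514e-01]
lid 945 [0.00395845 0.00025065 0.10622509]
```

Call:
apply_moves:
  jaw: [0,0,0,0,0,0,0,0,0,0,0,0]
  delta_pos:
    - [-27,0,0]
    - [-27,0,0]
    - [-27,0,0]
    - [-27,0,0]
    - [-27,0,0]
    - [0,22.3,24]
    - [0,22.3,24]
    - [0,22.3,24]
    - [0,22.3,24]
    - [0,22.3,24]
    - [0,0,0]
    - [0,0,0]
  twist: [0,0,0,0,0,0,0,0,0,0,0,0]

```text
clock: 17.17
tool_pos: [0.5776, 0.0736, 0.3114]
eef_rot: [-142.2, 90.0, -135.6]
force: [-0.8, 0.4, -0.2]
finger_gap: 1.002
```

```bash
python3 - <<'E'
from padfit import *
from bench import manip
o=manip.observe();t=o["tool_pos"];print(t,o["clock"],(t[:2]-n)@d,(t[:2]-n)@e)
f=snap("wrist",14);W=cloud(f);q=W[...,:2]-n;S=np.stack([q@d,q@e,W[...,2]],-1)
print(proj(f,[*(n+.0158*d+.1112*e),.2447]))
k=(W[...,2]>.235)&(W[...,2]<.27)&(abs(S[...,1]-.11)<.03)&(abs(S[...,0])<.05);p=S[k];print(k.sum(),p.mean(0),np.percentile(p,[2,98],axis=0))
E
```

```text
[0.5775993  0.07363119 0.31144323] 17.1667 0.019396796417268464 0.1116468198109377
[327.63788018 247.82690801]
1628 [0.01456294 0.11018438 0.2526724 ] [[0.00823805 0.09877658 0.23690697]
 [0.02449587 0.12149216 0.25610986]]
```

View pics/wrist14.png

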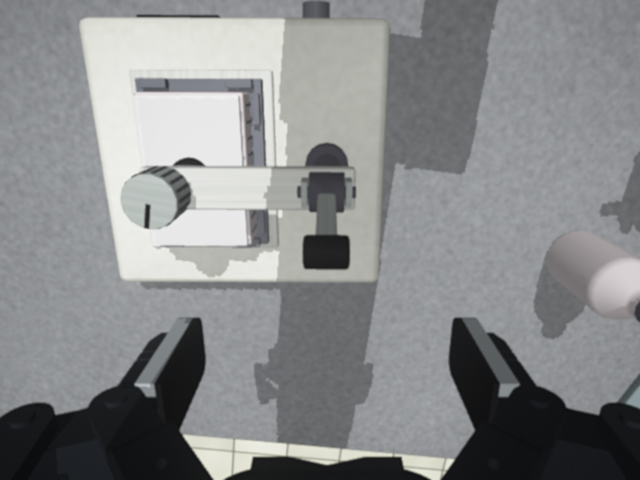

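Call:
apply_moves:
  jaw: [0,0,0,0,0,0.3,0.6,0.9,1,1,1,1]
  delta_pos:
    - [22,-0.8,-3.2]
    - [22,0,0]
    - [22,0,0]
    - [20,0,0]
    - [0,0,0]
    - [0,0,0]
    - [0,0,0]
    - [0,0,0]
    - [0,0,0]
    - [0,0,0]
    - [0,0,0]
    - [0,0,0]
  twist: [0,0,0,0,0,0,0,0,0,0,0,0]
  newtons: 40

```text
clock: 18.22
tool_pos: [0.5742, 0.0725, 0.2278]
eef_rot: [30.2, 89.7, 36.6]
force: [-0.3, 3.6, 5.9]
finger_gap: 0.27
```

```bash
python3 - <<'E'
from padfit import *
from bench import manip
o=manip.observe();t=o["tool_pos"];print(t,o["clock"],(t[:2]-n)@d,(t[:2]-n)@e,o["force"])
f=snap("wrist",15)
t=np.linspace(1.75,-.01,25);z=-80*np.cos(t);x=-80*np.sin(t)
L=[[round(float(a),1),0,round(float(b),1)] for a,b in zip(np.diff(x),np.diff(z))];print(L[:12]);print(L[12:])
E
```

```text
[0.57415234 0.07252795 0.22775519] 18.2167 0.01584702191186319 0.11094198200135907 [-0.28968583  3.59480118  5.89495098]
[[-0.8, 0, -5.8], [-0.4, 0, -5.9], [0.0, 0, -5.9], [0.5, 0, -5.8], [0.9, 0, -5.8], [1.3, 0, -5.7], [1.7, 0, -5.6], [2.1, 0, -5.5], [2.5, 0, -5.3], [2.9, 0, -5.1], [3.3, 0, -4.9], [3.6, 0, -4.6]]
[[3.9, 0, -4.3], [4.3, 0, -4.0], [4.5, 0, -3.7], [4.8, 0, -3.4], [5.0, 0, -3.0], [5.2, 0, -2.6], [5.4, 0, -2.2], [5.6, 0, -1.8], [5.7, 0, -1.4], [5.8, 0, -1.0], [5.8, 0, -0.6], [5.9, 0, -0.2]]
```

View pics/wrist15.png

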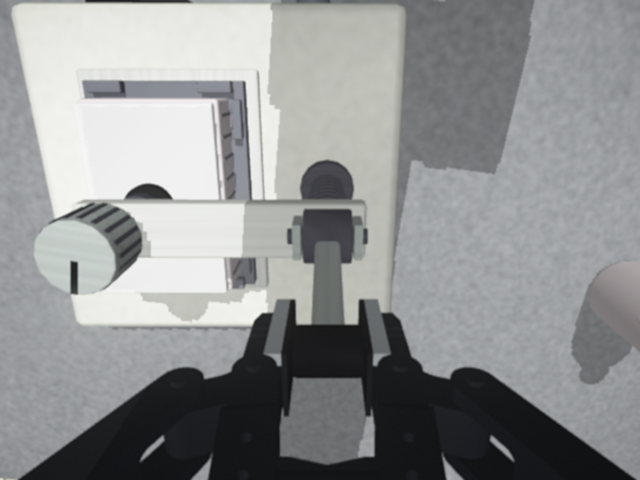

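Grip is held, centred between the pads. Closing the lever.

Call:
apply_moves:
  jaw: [1,1,1,1,1,1,1,1,1,1,1,1]
  delta_pos:
    - [-0.8,0,-5.8]
    - [-0.4,0,-5.9]
    - [0.0,0,-5.9]
    - [0.5,0,-5.8]
    - [0.9,0,-5.8]
    - [1.3,0,-5.7]
    - [1.7,0,-5.6]
    - [2.1,0,-5.5]
    - [2.5,0,-5.3]
    - [2.9,0,-5.1]
    - [3.3,0,-4.9]
    - [3.6,0,-4.6]
  twist: [0,0,0,0,0,0,0,0,0,0,0,0]

```text
clock: 19.27
tool_pos: [0.5102, 0.0654, 0.2111]
eef_rot: [16.0, 89.5, 22.4]
force: [1.2, 4.0, 6.2]
finger_gap: 0.269
```

Call:
apply_moves:
  jaw: [1,1,1,1,1,1,1,1,1,1,1,1]
  delta_pos:
    - [3.9,0,-4.3]
    - [4.3,0,-4.0]
    - [4.5,0,-3.7]
    - [4.8,0,-3.4]
    - [5.0,0,-3.0]
    - [5.2,0,-2.6]
    - [5.4,0,-2.2]
    - [5.6,0,-1.8]
    - [5.7,0,-1.4]
    - [5.8,0,-1.0]
    - [5.8,0,-0.6]
    - [5.9,0,-0.2]
  twist: [0,0,0,0,0,0,0,0,0,0,0,0]

```text
clock: 20.27
tool_pos: [0.4793, 0.0621, 0.1482]
eef_rot: [67.1, 89.8, 73.6]
force: [-5.9, 6.1, 10.2]
finger_gap: 0.276
```

Call:
apply_moves:
  jaw: [1,1,1,1]
  delta_pos:
    - [1.5,0,0]
    - [1.5,0,0]
    - [0,0,0]
    - [0,0,0]
  twist: [0,0,0,0]

```text
clock: 20.6
tool_pos: [0.4793, 0.062, 0.1446]
eef_rot: [81.8, 89.8, 88.3]
force: [-3.8, 4.7, 6.1]
finger_gap: 0.275
```

```bash
python3 - <<'E'
from padfit import *
from bench import manip
o=manip.observe();t=o["tool_pos"];print(t,o["clock"],(t[:2]-n)@d,(t[:2]-n)@e,o["force"])
f=snap("wrist",16)
W=cloud(f);q=W[...,:2]-n;S=np.stack([q@d,q@e,W[...,2]],-1)
for r in range(310,440,8): print(r,S[r,327].round(4))
E
```

```text
[0.47931016 0.06202253 0.14461791] 20.6 -0.07957105347451192 0.11126943393404126 [-3.81708352  4.65422586  6.14642718]
310 [-0.0328  0.1107  0.0528]
318 [-0.0266  0.1107  0.0517]
326 [-0.021   0.1106  0.0518]
334 [-0.017   0.1106  0.0546]
342 [-0.0166  0.1106  0.0631]
350 [-0.0849  0.1104  0.1736]
358 [-0.0841  0.1104  0.1768]
366 [-0.0832  0.1103  0.1795]
374 [-0.0815  0.1103  0.181 ]
382 [-0.0803  0.1103  0.1831]
390 [-0.0781  0.1103  0.1839]
398 [-0.0758  0.1103  0.1846]
406 [-0.0721  0.1103  0.1836]
414 [-0.064   0.1103  0.1778]
422 [-0.0611  0.1103  0.1781]
430 [-0.058   0.1103  0.1782]
438 [-0.0533  0.1103  0.1767]
```

View pics/wrist16.png

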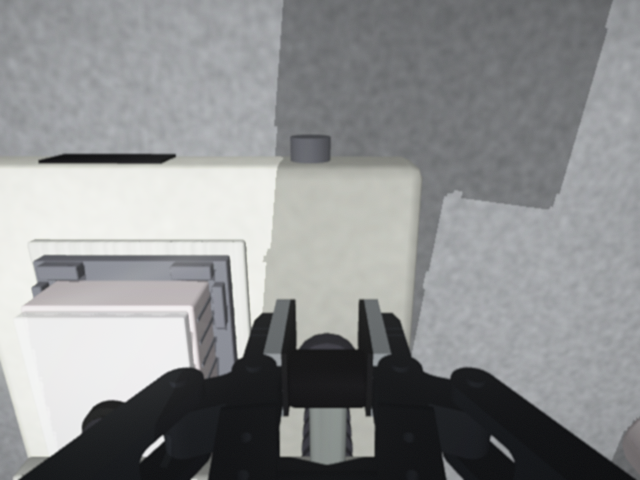

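Call:
apply_moves:
  jaw: [0.6,0.2,0,0,0,0,0,0,0.5,1,1,1]
  delta_pos:
    - [0,0,0]
    - [0,0,0]
    - [0,0,0]
    - [0,0,0]
    - [-22,0,0]
    - [-22,0,0]
    - [-22,0,0]
    - [0,0,0]
    - [0,0,0]
    - [0,0,0]
    - [0,0,0]
    - [0,0,0]
  twist: [0,0,0,0,0,0,0,0,0,0,0,0]

```text
clock: 21.65
tool_pos: [0.4789, 0.0606, 0.2076]
eef_rot: [174.6, 89.8, -179.0]
force: [-0.8, -0.0, -1.0]
finger_gap: 0.451
```

Call:
apply_moves:
  jaw: [1,1,1,1]
  delta_pos:
    - [0,0,0]
    - [0,0,0]
    - [0,0,0]
    - [0,0,0]
  twist: [0,0,0,0]

```text
clock: 21.98
tool_pos: [0.4797, 0.0607, 0.209]
eef_rot: [172.6, 90.0, 179.0]
force: [0.0, -0.0, 0.1]
finger_gap: 0.004
```

```bash
python3 - <<'E'
from padfit import *
from bench import manip
o=manip.observe();t=o["tool_pos"];print(t,o["clock"],(t[:2]-n)@d,(t[:2]-n)@e,o["force"],o["finger_gap"])
f=snap("wrist",17);f=snap("top",17)
W=cloud(f);q=W[...,:2]-n;S=np.stack([q@d,q@e,W[...,2]],-1)
k=(abs(S[...,1])<.02)&(abs(S[...,0])<.02)&(W[...,2]>.18);print("nut",S[k].mean(0))
k=(S[...,1]>.03)&(S[...,1]<.085)&(abs(S[...,0])<.015)&(W[...,2]>.14);print("beam",S[k].mean(0))
E
```

```text
[0.47966696 0.06069169 0.20895896] 21.9833 -0.07936762258292586 0.10990674212127399 [ 0.04555324 -0.04415868  0.05965166] 0.004038192043672221
nut [-8.04403000e-05 -1.27494562e-04  1.89135382e-01]
beam [-7.61720556e-05  5.74065948e-02  1.52615122e-01]
```

View pics/wrist17.png

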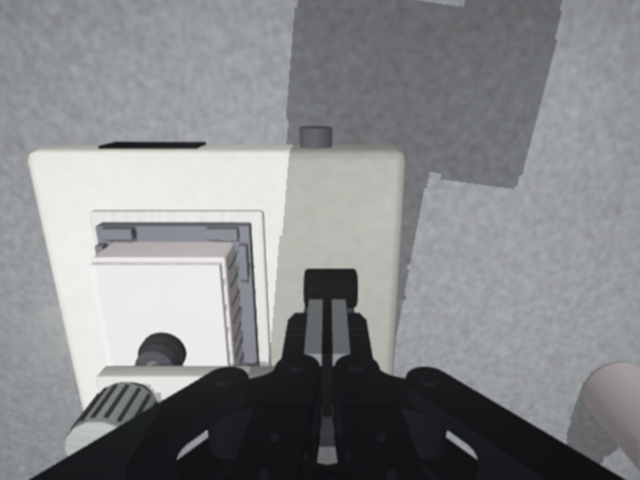

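Call:
apply_moves:
  jaw: [1,1,1,1,1,1,1,1]
  delta_pos:
    - [9,0,0]
    - [8,0,0]
    - [4,0,0]
    - [3,0,0]
    - [3,0,0]
    - [3,0,0]
    - [3,0,0]
    - [0,0,0]
  twist: [0,0,0,0,0,0,0,0]

```text
clock: 22.75
tool_pos: [0.4796, 0.0607, 0.1757]
eef_rot: [176.5, 90.0, -177.1]
force: [-0.2, -0.4, 0.5]
finger_gap: 0.003
```

Call:
apply_moves:
  jaw: [1,1,1]
  delta_pos:
    - [1.5,0,0]
    - [1.5,0,0]
    - [0,0,0]
  twist: [0,0,0]

```text
clock: 23.0
tool_pos: [0.48, 0.0607, 0.1748]
eef_rot: [-9.6, 89.9, -3.2]
force: [-3.5, -0.9, 6.3]
finger_gap: -0.002
```

Call:
apply_moves:
  jaw: [1,1,1]
  delta_pos:
    - [1.5,0,0]
    - [1,0,0]
    - [0,0,0]
  twist: [0,0,0]

```text
clock: 23.25
tool_pos: [0.4801, 0.0607, 0.1746]
eef_rot: [-10.9, 89.8, -4.5]
force: [-5.9, -0.5, 13.8]
finger_gap: 0.001
```

Call:
apply_moves:
  jaw: [1,1,1,1,0.5,0,0,0,0,0,0,0]
  delta_pos:
    - [-20,0,0]
    - [-20,0,0]
    - [-20,0,0]
    - [-5,0,0]
    - [0,-28,-7]
    - [0,-28,-7]
    - [0,-28,-7]
    - [0,-26,-7]
    - [28,0,0]
    - [28,0,0]
    - [0,0,0]
    - [0,0,0]
  twist: [0,0,0,0,0,0,0,0,0,0,0,0]

```text
clock: 24.25
tool_pos: [0.4623, -0.0514, 0.1772]
eef_rot: [158.4, 89.7, 164.8]
force: [0.1, 0.2, 0.4]
finger_gap: 0.998
```

Call:
apply_moves:
  jaw: [0,0]
  delta_pos:
    - [0,0,0]
    - [0,0,0]
  twist: [0,0]

```text
clock: 24.42
tool_pos: [0.4657, -0.0518, 0.182]
eef_rot: [-20.8, 89.8, -14.4]
force: [0.7, -0.5, 0.2]
finger_gap: 1.001
```

```bash
python3 - <<'E'
from padfit import *
from bench import manip
o=manip.observe();t=o["tool_pos"];print(t,o["clock"],(t[:2]-n)@d,(t[:2]-n)@e,o["force"])
f=snap("wrist",18);h=snap("top",18);snap("scene",18)
W=cloud(f);q=W[...,:2]-n;S=np.stack([q@d,q@e,W[...,2]],-1)
for r in range(385,450,3): print(r,S[r,330].round(4),f["frame"][r,330,0])
cv2.imwrite("pics/w18z.png",cv2.resize(cv2.convertScaleAbs(f["frame"][380:470,270:400,::-1],alpha=1.6),None,fx=6,fy=6,interpolation=cv2.INTER_CUBIC))
W=cloud(h);q=W[...,:2]-n;S=np.stack([q@d,q@e,W[...,2]],-1)
for nm,lo,hi,x,y in (("nut",.18,.22,.025,(-.025,.03)),("beam",.14,.17,.02,(.025,.09)),("lid",.09,.12,.06,(-.04,.04))):
    k=(abs(S[...,0])<x)&(S[...,1]>y[0])&(S[...,1]<y[1])&(S[...,2]>lo)&(S[...,2]<hi);p=S[k];print(nm,k.sum(),p.mean(0))
k=(abs(S[...,0]+.08)<.009)&(abs(S[...,1]-.11)<.01)&(S[...,2]>.12);print("grip",k.sum(),S[k].mean(0),np.percentile(S[k][:,2],90))
a=cv2.resize(h["frame"][165:290,270:400,::-1],None,fx=4.2,fy=4.2,interpolation=cv2.INTER_CUBIC);cv2.imwrite("pics/t18z.png",a)
E
```

```text
[ 0.46566581 -0.05179001  0.18195765] 24.4167 -0.10604443028227668 -0.0002546951976297625 [ 0.68049207 -0.47836009  0.22684641]
385 [-0.0169  0.0005  0.1073] 218
388 [-0.0144  0.0005  0.1069] 217
391 [-0.0132  0.0005  0.1083] 208
394 [-0.0125  0.0005  0.1101] 41
397 [-0.0115  0.0005  0.1116] 37
400 [-0.0113  0.0005  0.1139] 41
403 [-0.0087  0.0005  0.1135] 40
406 [-0.0082  0.0005  0.1155] 41
409 [-0.0089  0.0005  0.1189] 46
412 [-0.0092  0.0004  0.1217] 46
415 [-0.0097  0.0004  0.1246] 48
418 [-0.0068  0.0004  0.1239] 57
421 [-0.0048  0.0004  0.124 ] 58
424 [-0.0029  0.0004  0.1243] 55
427 [-0.0022  0.0004  0.1259] 77
430 [-0.001   0.0004  0.127 ] 78
433 [-0.0007  0.0004  0.1289] 79
436 [-0.0087  0.0003  0.1395] 79
439 [-0.0113  0.0003  0.1443] 93
442 [-0.0127  0.0003  0.1477] 96
445 [-0.0114  0.0003  0.1484] 99
448 [-0.0114  0.0003  0.1504] 102
nut 168 [ 2.92858950e-06 -1.14898335e-04  1.88813508e-01]
beam 303 [-3.06734291e-05  5.72900145e-02  1.52132078e-01]
lid 997 [ 0.00140452 -0.00115226  0.1060744 ]
grip 57 [-0.07966275  0.11010525  0.17304229] 0.17631970249112439
```

View pics/w18z.png

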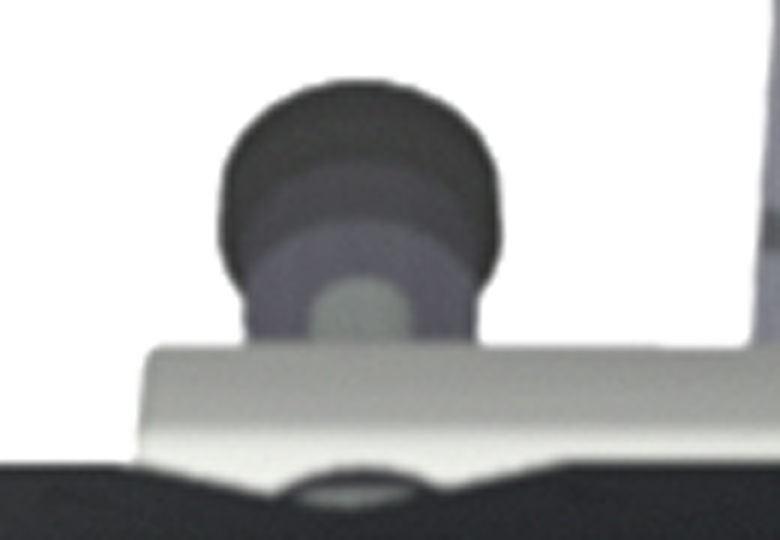

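View pics/t18z.png

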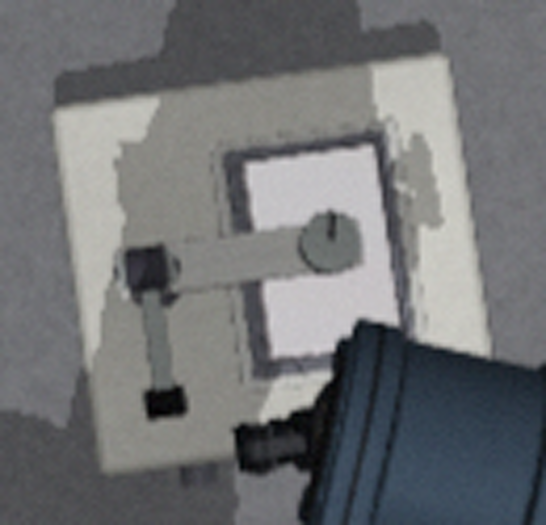

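View pics/scene18.png

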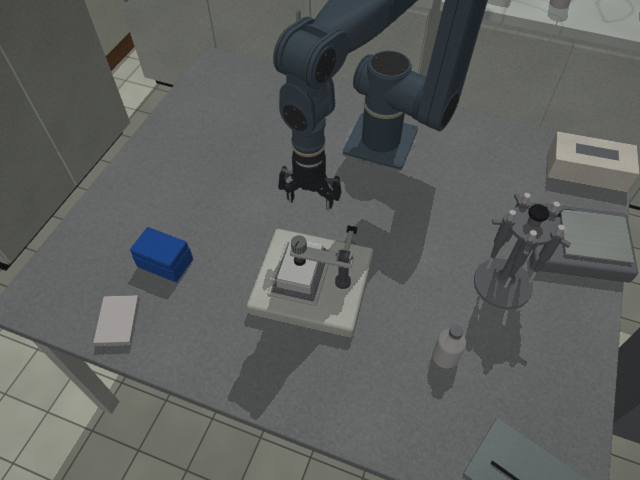

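Call:
apply_moves:
  jaw: [0,0,0,0,0,0]
  delta_pos:
    - [-25,0,0]
    - [-25,0,0]
    - [-25,0,0]
    - [-25,0,-20]
    - [0,0,0]
    - [0,0,0]
  twist: [0,0,0,0,0,0]

```text
clock: 25.07
tool_pos: [0.4456, -0.0543, 0.283]
eef_rot: [-21.5, 89.6, -15.2]
force: [0.2, -0.6, -0.5]
finger_gap: 0.997
```

```bash
python3 -c "
from bench import manip
o=manip.observe();print(o['clock'],o['tool_pos'],o['force']);print(manip.job_done())"
```

```text
25.0667 [ 0.44562104 -0.05426666  0.28302095] [ 0.16357369 -0.59435973 -0.45649639]
the job is handed in; nothing more can be done
None
```

I flipped the lever fully open, turned the nut about 142° clockwise (2.47 rad, 9.9 mm down) in one grasp while the lever was open, and closed the lever again. I handed the job in at 25 s.

**Last checks:**
- **Spring:** it is pushed in about 3 mm, within roughly 0.6 mm. The collar-to-pad distance shrank from about 14.1 mm to about 11 mm. This agrees with the gap of about 4.4 to 5 mm left with the lever open.
- **Lever:** it is on its closed stop. The grip top is at 0.175 m and the beam top is back at 0.152 m, as at the start.
- **Plate and bench:** the lid height is unchanged at 0.106 m, and the bystanders look unmoved in the scene picture. The robot was touching nothing when I handed in.

**What disagreed:**
- **Grip slipped:** the lever grip slid about 7–10 mm between the finger pads at the ends of both swings. The first closing may therefore have stopped just short. I opened the fingers and pressed the grip down from above with them shut until it stopped moving, at about 14 N.
- **Fit set aside:** an outline fit of the pad put its face about 5 mm lower than the depth readings. I used the depth readings; they agreed with the cam's 8 mm travel and with the pad's measured 9.9 mm drop.

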